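Re-sort the parts cups in the organiser case and block the empty bay

TASK

The three parts cups are standing in each other's bays of the organiser case: put each cup down flat in the bay of its own lid colour (the empty grey bay gives you room to shuffle them), and fill the grey bay with the white foam block so that nothing shifts in transport. Keep the cups upright at all times and leave the tape measure and the bit box where they are.

Things in the scene. Friction and masses are not known exactly. Their poses are not given: they have to be found in the camera images.
- cup_blue_mid (a point): centre (half-way up) of the parts cup with the blue lid: a closed upright orange box with a blue lid frame and blue connectors under its clear window, 56 mm along its x, 76 mm along its y, 70 mm tall including the lid, z up, 0.18 kg; it starts upright in a bay of another colour, roughly square to it, and stands 58 mm above the bay's rim
- cup_green_mid (a point): centre (half-way up) of the parts cup with the green lid: a closed upright orange box with a green lid frame and green connectors under its clear window, 56 mm along its x, 76 mm along its y, 70 mm tall including the lid, z up, 0.18 kg; it starts upright in a bay of another colour, roughly square to it, and stands 58 mm above the bay's rim
- cup_yellow_mid (a point): centre (half-way up) of the parts cup with the yellow lid: a closed upright orange box with a yellow lid frame and yellow connectors under its clear window, 56 mm along its x, 76 mm along its y, 70 mm tall including the lid, z up, 0.18 kg; it starts upright in a bay of another colour, roughly square to it, and stands 58 mm above the bay's rim
- foam_mid (a point): centre (half-way up) of the loose white rigid-foam blocking piece, 56 mm along its x, 76 mm along its y, 70 mm tall, z up, 0.04 kg; it starts upright on the table beside the case
- bay_blue: blue bay: fixed pocket in the orange case (240 mm square, walls 22 mm high), holding a wrong cup at the start. Origin: centre of its underside, 6 mm above the table, z up; floor at 3 mm, rim top at 15 mm above the origin. Pocket 72 mm (x) by 92 mm (y), 8 mm play each side of a cup or the foam laid x to x, either way round; rim 8 mm wide. The four bays form a square, 112 mm between centres, all turned alike
- bay_green: green bay: fixed pocket in the orange case (240 mm square, walls 22 mm high), holding a wrong cup at the start. Origin: centre of its underside, 6 mm above the table, z up; floor at 3 mm, rim top at 15 mm above the origin. Pocket 72 mm (x) by 92 mm (y), 8 mm play each side of a cup or the foam laid x to x, either way round; rim 8 mm wide. The four bays form a square, 112 mm between centres, all turned alike
- bay_yellow: yellow bay: fixed pocket in the orange case (240 mm square, walls 22 mm high), holding a wrong cup at the start. Origin: centre of its underside, 6 mm above the table, z up; floor at 3 mm, rim top at 15 mm above the origin. Pocket 72 mm (x) by 92 mm (y), 8 mm play each side of a cup or the foam laid x to x, either way round; rim 8 mm wide. The four bays form a square, 112 mm between centres, all turned alike
- bay_grey: grey bay: fixed pocket in the orange case (240 mm square, walls 22 mm high), empty at the start. Origin: centre of its underside, 6 mm above the table, z up; floor at 3 mm, rim top at 15 mm above the origin. Pocket 72 mm (x) by 92 mm (y), 8 mm play each side of a cup or the foam laid x to x, either way round; rim 8 mm wide. The four bays form a square, 112 mm between centres, all turned alike
- tape_mid (a point): centre of a tape measure, a bystander: dark and red body 66 x 36 x 62 mm standing on the table beside the case, opposite the foam
- bitbox_mid (a point): centre of a small teal screwdriver-bit box, a bystander: 36 x 62 x 22 mm, lying flat on the table to the left of the case (+y), further from the robot than the foam or tape measure on that side
Things that resemble listed ones, but are neither listed nor needed, are in the scene too. There is more than one size of the part that bears foam_mid; the job needs the largest.

How it is judged (in metres and radians):
At the end, for the whole second after the job is handed in: Each cup stands flat on the floor of the bay of its own colour and the foam block stands flat on the floor of the grey bay: centres within 14 mm horizontally of the bay's centre, height within 5 mm of seated, tilt under 0.1 rad, released and at rest (horizontal distance between cup_blue_mid and bay_blue below 0.014 m and z of cup_blue_mid in the frame of bay_blue between 0.033 and 0.043 m and angle between each of cup_blue_mid, cup_green_mid, cup_yellow_mid, foam_mid's own z axis and vertical below 0.1 rad and linear speed of each of cup_blue, cup_green, cup_yellow, foam below 0.02 m/s and horizontal distance between cup_green_mid and bay_green below 0.014 m and z of cup_green_mid in the frame of bay_green between 0.033 and 0.043 m and horizontal distance between cup_yellow_mid and bay_yellow below 0.014 m and z of cup_yellow_mid in the frame of bay_yellow between 0.033 and 0.043 m and horizontal distance between foam_mid and bay_grey below 0.014 m and z of foam_mid in the frame of bay_grey between 0.033 and 0.043 m); the robot touches nothing.
It fails at once if a cup was tipped by more than about 35 degrees (angle between any of cup_blue_mid, cup_green_mid, cup_yellow_mid's own z axis and vertical above 0.6 rad).
It fails at once if the tape measure or the bit box was moved by more than 25 mm (distance of any of tape_mid, bitbox_mid from where it was at the start of the episode above 0.025 m).
It also fails if it takes over 109 s, if anything falls off the work surface, if the arm or the gripper's body presses on something with over 40 N, if the wrist force passes 120 N, or if a joint passes its speed limit or range.

ROBOT

A 6-joint arm with a two-finger parallel gripper is mounted at the origin on the work surface. World frame = base frame: x ahead of the robot, y to its left, z up, the work surface at z = 0. Lengths are in mm, angles in rad, forces in N, time in s.
With the tool pointing down it reaches from about 250 to 800 mm from the base axis. Payload 3.9 kg.
Tool frame: the origin (TCP) lies on the centre line of the jaws, within the pads' length; the fingertips stand r.tcp_to_tips ahead of it and the grasp point (between the pads) lies 3 mm ahead of it (r.tcp_to_tips is the distance from the TCP to the fingertips, in mm); z points along the fingers, y is the line along which they close (so a half turn about z gives the same grasp; the last joint's range is limited). The gripper opens to 85 mm and grips with 20 to 120 N. Pads are 22 mm wide; open, the fingers measure 114 mm over their backs; the gripper's body (76 mm by 85 mm) begins 54 mm behind the grasp point. The pads swing forward as they close: fully open they stand 13 mm farther back than shut.
Start: joints at [-1.279, 0.26, -0.138, 1.173, 0, 1.571], TCP at [151.026, -502.799, 253.304] pointing down, gripper open.
Joint ranges: [-2.78, 2.78], [-0.83, 1.72], [-1.28, 1.37], [-1.9, 2.12], [-1.57, 1.48], [-3.14, 3.14]. Speed limits (rad/s): [2.57, 2.57, 3.14, 3.14, 3.14, 3.14].

INTERFACE

Orientations are given as a unit quaternion [x, y, z, w].
In Python, from plant import r gives the robot as it stands.
- The arm moves only by the shell command python3 -m crank 'ROWS' [FORCE]. ROWS is JSON, a list of rows, each an object of numbers: "x", "y", "z": the shift along the tool's x, y, z in cm; "wx", "wy", "wz": the turn, a rotation vector about the tool's x, y, z in rad; "hand": the opening, from 0 (shut) to 1 (fully open). A call has 1 to 10 rows; each row shifts and turns the commanded pose from where the row before left it, along the tool's axes as they then stand; what a row does not reach is not made up. A row lasts 1/10 s, in which the tool goes at most 50 mm and 8.59 degrees, less where a joint would pass 70% of its speed; a pose out of reach is approached as far as the arm can. A call with a gripper value outside its range is refused whole. The fingers move at their own pace and stop on an object; FORCE is the grip in N (left out, the last holds). Time passes only in rows, so rows that do not move let the fingers close. It gives the time, the measured TCP pose, the force, the opening and the grip force at its end, in the units of the state.
- r.get_obs(): the state, without advancing time (a new reading comes with each control period).
- r.read_camera(name): name is "scene" or "top"; returns a dict with "img" (384x512x3 uint8, red, green, blue), "range_z" (384x512 float32, mm along the optical axis (not along the pixel's ray), 0 where there is no reading), "camera_matrix" (3x3 intrinsics, pixels), "world_from_camera" (4x4, takes a point from camera to world coordinates). Camera axes: x right, y up, looking along -z (the intrinsics and any distortion apply to the point x, -y, -z); pixel columns grow to the right and rows downward; lengths in mm; the calibration is good to about 2 mm. A picture is of the moment at which its call begins.
- r.sign_off(): hands the job in; it is judged then, once.
The state is a dict: "time_s": time; "joint_pos": joint angles; "dq": joint speeds; "tau": joint torques, N m; "eef_pos": TCP position; "eef_rot": TCP orientation; "contact_force": force on the tool from outside, world axes, zero at the start; "moment": the same for the moment, N m; "grip_width": finger opening in mm; "gripper_force": force on a finger pad.
Only numpy, scipy, OpenCV 4.12 (cv2) and the standard library are available. Lean on these libraries where they do the work, as an engineer would, in place of code of your own. Each camera call takes 0.05 s, during which the arm holds its last target. There are 200 camera calls.

## Working session

There is one attempt and no reset: what is moved stays moved. The work goes in short steps, Python scripts to look and compute and a shell command to move; the robot and the scene stay as the last step left them, time stands still between calls to the robot, and variables do not carry over. Pictures are saved under pics/ and viewed, at most 14 in all, crops included, and the job is handed in when it is done.

```bash
ls; mkdir -p pics; python3 - <<'E'
from plant import r
import cv2,numpy as np
print(r.tcp_to_tips,r.get_obs())
for n in("top","scene"):
    d=r.read_camera(n); np.savez(f"{n}0.npz",**d)
    cv2.imwrite(f"pics/{n}0.png",cv2.resize(d["img"][:,:,::-1],(800,600),interpolation=cv2.INTER_CUBIC))
    print(d["camera_matrix"],d["world_from_camera"])
E
```

```text
pics
22.0 {'time_s': 0.0, 'joint_pos': array([-1.27899949e+00,  2.60667610e-01, -1.39344707e-01,  1.17271596e+00,
        1.09284034e-05,  1.57084120e+00]), 'dq': array([ 0.00020254, -0.00143252,  0.00084862,  0.00025381,  0.0007885 ,
       -0.00207437]), 'tau': array([ 1.17277941e-03, -4.05678821e+01,  2.53922296e+01,  1.88823184e-02,
       -2.42302877e-05, -6.33698747e-06]), 'eef_pos': array([ 150.84994073, -502.20126258,  252.48269126]), 'eef_rot': array([ 9.89378493e-01,  1.45359091e-01, -1.35050346e-04, -9.56505404e-04]), 'contact_force': array([ 0.55628143, -0.49554406, -0.41115256]), 'moment': array([-0.0193174 , -0.03148345,  0.02583612]), 'gripper_force': 0.0, 'grip_width': 85.17773795066087}
[[402.79098513   0.         256.14126647]
 [  0.         402.79098513 187.41996016]
 [  0.           0.           1.        ]] [[-6.62353925e-03  9.95956702e-01 -8.95900433e-02  3.96279861e+02]
 [-9.99929380e-01 -5.71253271e-03  1.04212056e-02 -3.03388824e+01]
 [ 9.86728353e-03  8.96527417e-02  9.95924205e-01  1.11525503e+03]
 [ 0.00000000e+00  0.00000000e+00  0.00000000e+00  1.00000000e+00]]
[[363.7380372    0.         253.77816832]
 [  0.         363.7380372  193.99465076]
 [  0.           0.           1.        ]] [[ 7.65162173e-01 -4.60812735e-01  4.49642604e-01  8.90453924e+02]
 [ 6.43833329e-01  5.50186818e-01 -5.31764148e-01 -5.03768134e+02]
 [-2.34374221e-03  6.96380706e-01  7.17668739e-01  6.95159448e+02]
 [ 0.00000000e+00  0.00000000e+00  0.00000000e+00  1.00000000e+00]]
```

View pics/top0.png

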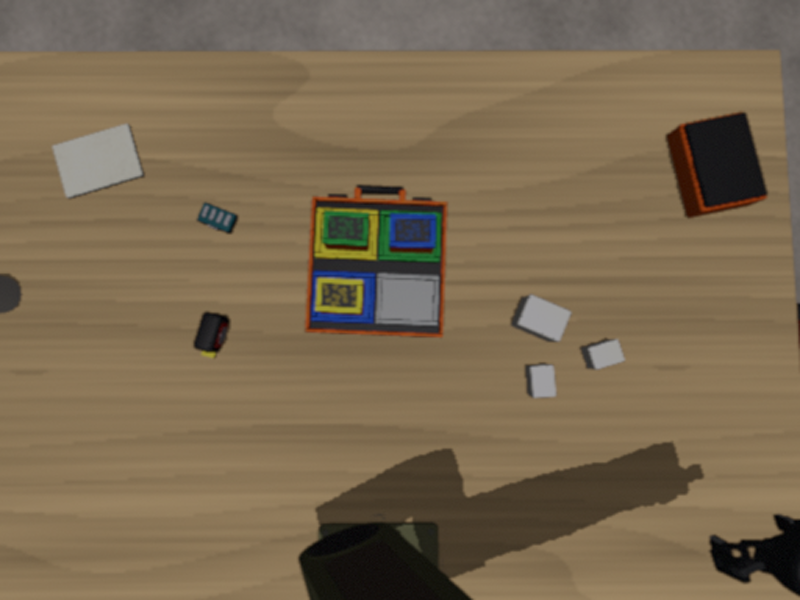

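View pics/scene0.png

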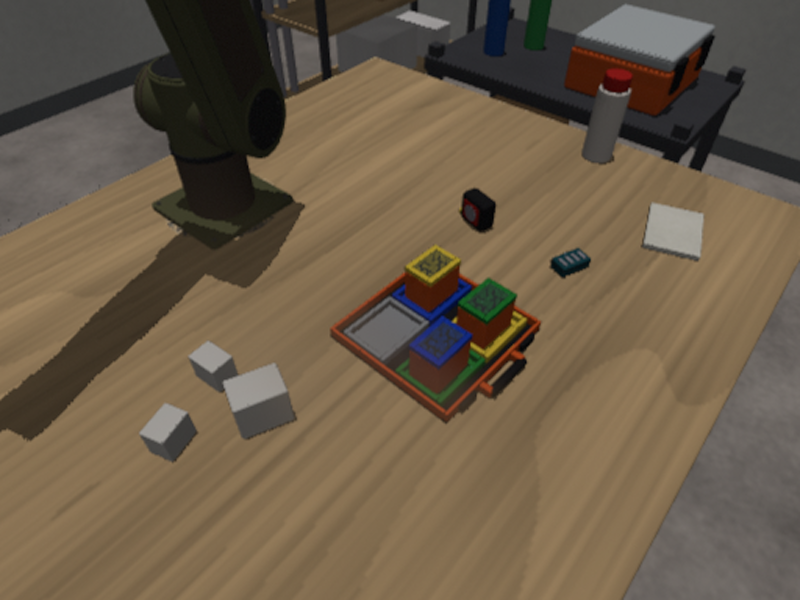

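The top view shows cups in the bays: green in yellow (345,229), blue in green (412,231) and yellow in blue (340,296). Grey is empty (408,299).

Possible foam pieces:
- large block (545,318)
- small blocks (604,354) and (541,381)
- flat white sheet (98,160)

I choose the large one at (545,318). Next I measure it and check it in a close crop.

```bash
cat > h.py <<'E'
import numpy as np, cv2
def cloud(d):
    K=d["camera_matrix"];T=d["world_from_camera"];z=d["range_z"].astype(float)
    v,u=np.mgrid[:z.shape[0],:z.shape[1]]
    p=np.stack([(u-K[0,2])/K[0,0]*z,-(v-K[1,2])/K[1,1]*z,-z],-1)
    w=p@T[:3,:3].T+T[:3,3]; w[z==0]=np.nan
    return w
def tops(d,box,zlo,zhi,minpx=60):
    """clusters of flat tops: (centre xy, z, size, angle, px)"""
    w=cloud(d); x0,x1,y0,y1=box
    m=((w[...,0]>x0)&(w[...,0]<x1)&(w[...,1]>y0)&(w[...,1]<y1)&(w[...,2]>zlo)&(w[...,2]<zhi)).astype(np.uint8)
    n,l,s,_=cv2.connectedComponentsWithStats(m,connectivity=4); out=[]
    for i in range(1,n):
        if s[i,4]<minpx: continue
        P=w[l==i]; z=np.median(P[:,2]); P=P[abs(P[:,2]-z)<6]
        c,sz,a=cv2.minAreaRect(P[:,:2].astype(np.float32))
        rgb=np.median(d["img"][l==i],0)
        out.append((np.round(c,1),round(z,1),np.round(sz,1),round(a,1),s[i,:2]+s[i,2:4]//2,rgb))
    return out
E
python3 - <<'E'
from h import *
d=dict(np.load("top0.npz"))
for t in tops(d,(200,700,-500,500),12,120): print(*t)
print("high")
for t in tops(d,(200,700,-500,500),50,120): print(*t)
print("case rim")
for t in tops(d,(350,680,-160,150),14,40,30): print(*t)
im=d["img"][:,:,::-1]
a=cv2.resize(im[115:220,190:295],(500,500),interpolation=cv2.INTER_CUBIC)
b=cv2.resize(im[180:260,320:400],(300,300),interpolation=cv2.INTER_CUBIC)
o=np.zeros((500,800,3),np.uint8);o[:,:500]=a;o[:300,500:]=b
cv2.imwrite("pics/crop0.png",o)
E
```

```text
[555.6  -1.3] 20.8 [240.2 265.3] 87.4 [241 167] [132.  64.  29.]
[630.6 282. ] 21.7 [62.8 38. ] 67.2 [139 139] [56. 70. 74.]
[597.3  -5.9] 76.6 [188.2  57.1] 87.5 [242 150] [45. 73. 49.]
[487.1  60. ] 77.1 [76.  56.1] 86.4 [220 190] [79. 73. 51.]
[484.6 -54.1] 20.7 [107.6  88.2] 87.4 [261 192] [114. 115. 117.]
[ 448.  -281.6] 69.8 [77.2 56.1] 66.2 [347 203] [159. 158. 158.]
[428.7 281.5] 59.9 [36.6 64.6] 74.3 [135 214] [35. 31. 31.]
[ 387.1 -390. ] 48.7 [38.9 55.9] 16.3 [386 227] [158. 157. 155.]
[ 342.2 -281.4] 48.5 [53.4 40. ] 3.7 [346 244] [159. 157. 159.]
high
[600.2  49.6] 78.8 [76.1 56.5] 86.5 [221 147] [45.  74.  49.5]
[594.2 -62.5] 79.1 [73.3 56.1] 89.7 [264 148] [39. 53. 89.]
[487.1  60. ] 79.1 [76.1 56.1] 86.6 [217 189] [104.  97.  49.]
[ 448.  -281.6] 70.1 [77.2 56.1] 66.2 [348 203] [159. 158. 158.]
[428.2 280.4] 60.8 [34.3 64.6] 71.9 [134 213] [33. 31. 30.]
case rim
[552.3  -1.3] 21.3 [240.4 258.7] 87.5 [241 168] [136.  66.  29.]
[601.5  52.6] 20.9 [108.4  88.4] 87.2 [222 149] [143. 134.  37.]
[596.  -59.3] 20.6 [107.9  88.4] 87.4 [263 151] [29. 97. 43.]
[574.7  47. ] 29.0 [10.3 71.5] 8.2 [223 156] [96. 80. 20.]
[567.4 -61. ] 26.6 [71.2  1.4] 88.0 [263 161] [56. 52. 18.]
[489.7  57.6] 20.8 [108.1  88.1] 87.3 [220 190] [ 27.  54. 130.]
[484.6 -54.1] 20.8 [107.6  88.2] 87.4 [261 192] [114. 115. 117.]
```

View pics/crop0.png

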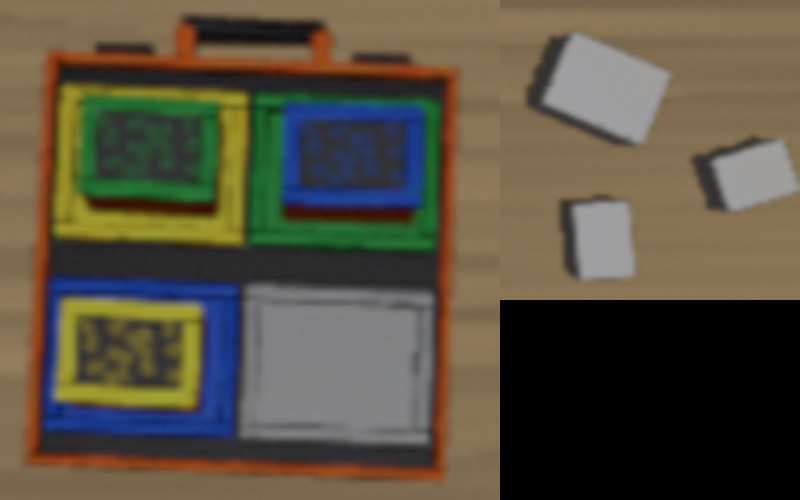

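The crop confirms the large foam block; the other two are clearly smaller. Plan: yellow→grey, blue→blue, green→green, yellow→yellow, foam→grey. First I turn the tool so that its y lies along the bay's x.

```bash
cat > go.py <<'E'
import sys,numpy as np
from plant import r
from scipy.spatial.transform import Rotation as R
def delta(x,y,z,yaw=None):
    o=r.get_obs(); A=R.from_quat(o["eef_rot"]).as_matrix()
    d=A.T@(np.array([x,y,z],float)-o["eef_pos"])/10
    print("t",round(o["time_s"],2),"pos",o["eef_pos"].round(1),"yaw_y deg",round(np.degrees(np.arctan2(A[1,1],A[0,1])),2),"tilt",A[:,2].round(3),"F",o["contact_force"].round(1),"w",round(o["grip_width"],1))
    if yaw is not None: print("wz",round(-(np.radians(yaw)-np.arctan2(A[1,1],A[0,1])),4))
    print("shift cm",d.round(2))
if __name__=="__main__": delta(*map(float,sys.argv[1:]))
E
python3 -m crank '[{"wz":-0.123},{"wz":-0.123},{"wz":-0.123},{"wz":-0.123},{"wz":-0.123},{"wz":-0.123},{"wz":-0.123},{"wz":-0.123},{"wz":-0.123},{"wz":-0.123,"hand":1}]' 40
python3 go.py 487.1 60 200 -2.8
```

```text
t 0.1 pos [ 150.9 -502.3  252.6] yaw_y deg -73.28 tilt [-0.     0.002 -1.   ] F [ 0.3 -0.3 -0.1] w 85.7
wz -1.2302
shift cm [ 48.38 -44.17   5.33]$[0]: bad value
```

```bash
python3 -m crank '[{"x":0,"y":0,"z":0,"wx":0,"wy":0,"wz":-0.123,"hand":1}]' 40; echo; python3 -m crank '[{"wz":-0.123,"hand":1}]' 40;  python3 go.py 487.1 60 200 -2.8
```

```text
time_s: 0.2
eef_pos: [150.9, -502.4, 252.7]
eef_rot: [0.978, 0.207, -0.0, -0.001]
contact_force: [-1.2, -0.6, -0.2]
grip_width: 85.4
gripper_force: 0.0

t 0.2 pos [ 150.9 -502.4  252.7] yaw_y deg -66.06 tilt [-0.     0.001 -1.   ] F [-1.2 -0.6 -0.2] w 85.4
wz -1.1041
shift cm [ 53.55 -37.75   5.33]$[0]: bad value
```

```bash
python3 -m crank '[{"x":0,"y":0,"z":0,"wx":0,"wy":0,"wz":-0.123,"hand":1},{"x":0,"y":0,"z":0,"wx":0,"wy":0,"wz":-0.123,"hand":1},{"x":0,"y":0,"z":0,"wx":0,"wy":0,"wz":-0.123,"hand":1},{"x":0,"y":0,"z":0,"wx":0,"wy":0,"wz":-0.123,"hand":1},{"x":0,"y":0,"z":0,"wx":0,"wy":0,"wz":-0.123,"hand":1},{"x":0,"y":0,"z":0,"wx":0,"wy":0,"wz":-0.123,"hand":1},{"x":0,"y":0,"z":0,"wx":0,"wy":0,"wz":-0.123,"hand":1},{"x":0,"y":0,"z":0,"wx":0,"wy":0,"wz":-0.123,"hand":1},{"x":0,"y":0,"z":0,"wx":0,"wy":0,"wz":-0.12,"hand":1},{"x":0,"y":0,"z":0,"wx":0,"wy":0,"wz":0,"hand":1}]' 40;  python3 go.py 487.1 60 200 -2.8
```

```text
time_s: 1.2
eef_pos: [150.9, -502.5, 252.9]
eef_rot: [0.725, 0.688, 0.0, -0.0]
contact_force: [-0.1, -0.6, 0.4]
grip_width: 85.4
gripper_force: 0.0
t 1.2 pos [ 150.9 -502.5  252.9] yaw_y deg -2.99 tilt [-0.     0.001 -1.   ] F [-0.1 -0.6  0.4] w 85.4
wz -0.0034
shift cm [57.92 30.63  5.33]
```

```bash
python3 -m crank '[{"x":2.9,"y":1.5,"z":0,"wx":0,"wy":0,"wz":0,"hand":1},{"x":2.9,"y":1.5,"z":0,"wx":0,"wy":0,"wz":0,"hand":1},{"x":2.9,"y":1.5,"z":0,"wx":0,"wy":0,"wz":0,"hand":1},{"x":2.9,"y":1.5,"z":0,"wx":0,"wy":0,"wz":0,"hand":1},{"x":2.9,"y":1.5,"z":0,"wx":0,"wy":0,"wz":0,"hand":1},{"x":2.9,"y":1.5,"z":0,"wx":0,"wy":0,"wz":0,"hand":1},{"x":2.9,"y":1.5,"z":0,"wx":0,"wy":0,"wz":0,"hand":1},{"x":2.9,"y":1.5,"z":0,"wx":0,"wy":0,"wz":0,"hand":1},{"x":2.9,"y":1.5,"z":0,"wx":0,"wy":0,"wz":0,"hand":1},{"x":2.9,"y":1.5,"z":0,"wx":0,"wy":0,"wz":0,"hand":1}]'
python3 -m crank '[{"x":2.9,"y":1.5,"z":0.5,"wx":0,"wy":0,"wz":0,"hand":1},{"x":2.9,"y":1.5,"z":0.5,"wx":0,"wy":0,"wz":0,"hand":1},{"x":2.9,"y":1.5,"z":0.5,"wx":0,"wy":0,"wz":0,"hand":1},{"x":2.9,"y":1.5,"z":0.5,"wx":0,"wy":0,"wz":0,"hand":1},{"x":2.9,"y":1.5,"z":0.5,"wx":0,"wy":0,"wz":0,"hand":1},{"x":2.9,"y":1.5,"z":0.5,"wx":0,"wy":0,"wz":0,"hand":1},{"x":2.9,"y":1.5,"z":0.5,"wx":0,"wy":0,"wz":0,"hand":1},{"x":2.9,"y":1.5,"z":0.5,"wx":0,"wy":0,"wz":0,"hand":1},{"x":2.9,"y":1.5,"z":0.5,"wx":0,"wy":0,"wz":0,"hand":1},{"x":0,"y":0,"z":0,"wx":0,"wy":0,"wz":0,"hand":1}]' >/dev/null
python3 go.py 487.1 60 58 -2.9
```

```text
time_s: 2.2
eef_pos: [316.2, -219.7, 253.2]
eef_rot: [0.726, 0.687, 0.0, -0.0]
contact_force: [0.0, -1.3, 0.3]
grip_width: 85.4
gripper_force: 0.0
t 3.2 pos [466.   35.4 207.5] yaw_y deg -2.89 tilt [ 0.001  0.001 -1.   ] F [-0.6  0.3 -0.2] w 85.1
wz 0.0001
shift cm [ 2.55  1.98 14.96]
```

```bash
python3 -m crank '[{"x":1.3,"y":1,"z":1,"wx":0,"wy":0,"wz":0,"hand":1},{"x":1.3,"y":1,"z":1,"wx":0,"wy":0,"wz":0,"hand":1},{"x":0,"y":0,"z":2,"wx":0,"wy":0,"wz":0,"hand":1},{"x":0,"y":0,"z":2,"wx":0,"wy":0,"wz":0,"hand":1},{"x":0,"y":0,"z":2,"wx":0,"wy":0,"wz":0,"hand":1},{"x":0,"y":0,"z":2,"wx":0,"wy":0,"wz":0,"hand":1},{"x":0,"y":0,"z":2,"wx":0,"wy":0,"wz":0,"hand":1},{"x":0,"y":0,"z":2,"wx":0,"wy":0,"wz":0,"hand":1},{"x":0,"y":0,"z":0.9,"wx":0,"wy":0,"wz":0,"hand":1},{"x":0,"y":0,"z":0,"wx":0,"wy":0,"wz":0,"hand":1}]'
python3 go.py 487.1 60 58 -2.9
python3 - <<'E'
from h import *; from plant import r
d=r.read_camera("scene"); cv2.imwrite("pics/s1.png",cv2.resize(d["img"][120:300,190:390,::-1],(800,600*18*800//(20*600)),interpolation=cv2.INTER_CUBIC)[:600])
E
```

```text
time_s: 4.2
eef_pos: [484.4, 57.3, 57.7]
eef_rot: [0.726, 0.688, -0.001, -0.001]
contact_force: [-0.3, -0.1, 0.3]
grip_width: 85.5
gripper_force: 0.0
t 4.2 pos [484.4  57.3  57.7] yaw_y deg -3.04 tilt [-0.003 -0.    -1.   ] F [-0.3 -0.1  0.3] w 85.5
wz -0.0024
shift cm [ 0.28  0.25 -0.03]
```

View pics/s1.png

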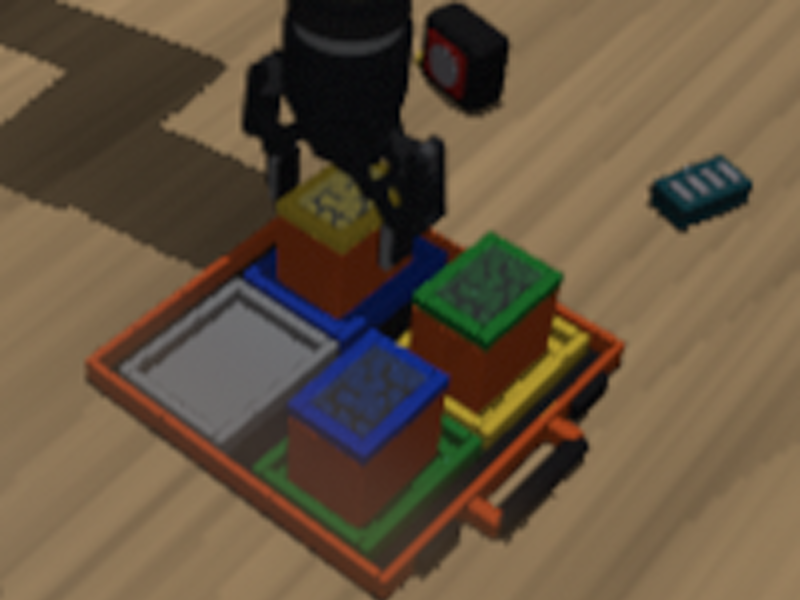

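The fingers straddle the yellow-lid cup (about 330,210 in the crop) and touch nothing. I centre, close and lift.

```bash
python3 -m crank '[{"x":0.3,"y":0.2,"z":0,"wx":0,"wy":0,"wz":0,"hand":1},{"x":0,"y":0,"z":0,"wx":0,"wy":0,"wz":0,"hand":0},{"x":0,"y":0,"z":0,"wx":0,"wy":0,"wz":0,"hand":0},{"x":0,"y":0,"z":0,"wx":0,"wy":0,"wz":0,"hand":0},{"x":0,"y":0,"z":0,"wx":0,"wy":0,"wz":0,"hand":0},{"x":0,"y":0,"z":0,"wx":0,"wy":0,"wz":0,"hand":0},{"x":0,"y":0,"z":0,"wx":0,"wy":0,"wz":0,"hand":0},{"x":0,"y":0,"z":0,"wx":0,"wy":0,"wz":0,"hand":0},{"x":0,"y":0,"z":0,"wx":0,"wy":0,"wz":0,"hand":0},{"x":0,"y":0,"z":0,"wx":0,"wy":0,"wz":0,"hand":0}]' 40
python3 go.py 487.1 60 58 -2.9
```

```text
time_s: 5.25
eef_pos: [488.7, 60.6, 60.3]
eef_rot: [0.725, 0.688, 0.001, 0.001]
contact_force: [-0.3, -0.1, 5.9]
grip_width: 55.9
gripper_force: 42.6
t 5.25 pos [488.7  60.6  60.3] yaw_y deg -2.98 tilt [ 0.002  0.    -1.   ] F [-0.3 -0.1  5.9] w 55.9
wz -0.0014
shift cm [-0.07 -0.16  0.23]
```

```bash
python3 -m crank '[{"x":0,"y":0,"z":-0.5,"wx":0,"wy":0,"wz":0,"hand":0},{"x":0,"y":0,"z":-1,"wx":0,"wy":0,"wz":0,"hand":0},{"x":0,"y":0,"z":-2,"wx":0,"wy":0,"wz":0,"hand":0},{"x":0,"y":0,"z":-1.5,"wx":0,"wy":0,"wz":0,"hand":0},{"x":-1.4,"y":0,"z":0,"wx":0,"wy":0,"wz":0,"hand":0},{"x":-2.5,"y":0,"z":0,"wx":0,"wy":0,"wz":0,"hand":0},{"x":-2.5,"y":0,"z":0,"wx":0,"wy":0,"wz":0,"hand":0},{"x":-2.5,"y":0.1,"z":0,"wx":0,"wy":0,"wz":0,"hand":0},{"x":-1.5,"y":0.1,"z":0,"wx":0,"wy":0,"wz":0,"hand":0},{"x":-1,"y":0,"z":0,"wx":0,"wy":0,"wz":0,"hand":0}]' 40
python3 go.py 484.6 -53.5 60.3 -2.9
```

```text
time_s: 6.25
eef_pos: [482.9, -55.2, 108.8]
eef_rot: [0.726, 0.688, -0.001, -0.0]
contact_force: [-0.2, -0.8, -2.6]
grip_width: 55.4
gripper_force: 43.1
t 6.25 pos [482.9 -55.2 108.8] yaw_y deg -3.08 tilt [-0.001 -0.    -1.   ] F [-0.2 -0.8 -2.6] w 55.4
wz -0.0032
shift cm [0.19 0.17 4.85]
```

```bash
python3 -m crank '[{"x":0.2,"y":0.1,"z":1,"wx":0,"wy":0,"wz":0,"hand":0},{"x":0,"y":0,"z":1,"wx":0,"wy":0,"wz":0,"hand":0},{"x":0,"y":0,"z":1,"wx":0,"wy":0,"wz":0,"hand":0},{"x":0,"y":0,"z":0.8,"wx":0,"wy":0,"wz":0,"hand":0},{"x":0,"y":0,"z":0.4,"wx":0,"wy":0,"wz":0,"hand":0},{"x":0,"y":0,"z":0.3,"wx":0,"wy":0,"wz":0,"hand":0},{"x":0,"y":0,"z":0.2,"wx":0,"wy":0,"wz":0,"hand":0},{"x":0,"y":0,"z":0.1,"wx":0,"wy":0,"wz":0,"hand":0},{"x":0,"y":0,"z":0,"wx":0,"wy":0,"wz":0,"hand":0}]' 40
python3 go.py 484.6 -53.5 60.3 -2.9
```

```text
time_s: 7.15
eef_pos: [485.1, -51.5, 61.4]
eef_rot: [0.725, 0.689, 0.0, 0.0]
contact_force: [-0.2, 0.5, -2.2]
grip_width: 55.8
gripper_force: 43.1
t 7.15 pos [485.1 -51.5  61.4] yaw_y deg -2.98 tilt [ 0. -0. -1.] F [-0.2  0.5 -2.2] w 55.8
wz -0.0013
shift cm [-0.2  -0.04  0.11]
```

```bash
python3 -m crank '[{"x":-0.1,"y":0,"z":0.1,"wx":0,"wy":0,"wz":0,"hand":0},{"x":0,"y":0,"z":0,"wx":0,"wy":0,"wz":0,"hand":0.5},{"x":0,"y":0,"z":0,"wx":0,"wy":0,"wz":0,"hand":1},{"x":0,"y":0,"z":0,"wx":0,"wy":0,"wz":0,"hand":1},{"x":0,"y":0,"z":0,"wx":0,"wy":0,"wz":0,"hand":1},{"x":0,"y":0,"z":0,"wx":0,"wy":0,"wz":0,"hand":1},{"x":0,"y":0,"z":-2,"wx":0,"wy":0,"wz":0,"hand":1},{"x":0,"y":0,"z":-2,"wx":0,"wy":0,"wz":0,"hand":1},{"x":0,"y":0,"z":-2,"wx":0,"wy":0,"wz":0,"hand":1},{"x":0,"y":0,"z":-2,"wx":0,"wy":0,"wz":0,"hand":1}]' 40
python3 go.py 594.2 -62.5 58 -2
```

```text
time_s: 8.15
eef_pos: [484.8, -52.5, 141.1]
eef_rot: [0.725, 0.688, -0.0, -0.0]
contact_force: [1.1, -0.6, 0.4]
grip_width: 85.4
gripper_force: 0.0
t 8.15 pos [484.8 -52.5 141.1] yaw_y deg -2.98 tilt [-0.  0. -1.] F [ 1.1 -0.6  0.4] w 85.4
wz -0.0171
shift cm [-0.43 10.98  8.31]
```

```bash
python3 -m crank '[{"x":-0.2,"y":2.5,"z":0,"wx":0,"wy":0,"wz":0,"hand":1},{"x":-0.2,"y":2.5,"z":0,"wx":0,"wy":0,"wz":0,"hand":1},{"x":0,"y":2.5,"z":0,"wx":0,"wy":0,"wz":0,"hand":1},{"x":0,"y":2.5,"z":0,"wx":0,"wy":0,"wz":0,"hand":1},{"x":0,"y":1,"z":0,"wx":0,"wy":0,"wz":0,"hand":1},{"x":0,"y":0,"z":2,"wx":0,"wy":0,"wz":0,"hand":1},{"x":0,"y":0,"z":2,"wx":0,"wy":0,"wz":0,"hand":1},{"x":0,"y":0,"z":2,"wx":0,"wy":0,"wz":0,"hand":1},{"x":0,"y":0,"z":2,"wx":0,"wy":0,"wz":0,"hand":1},{"x":0,"y":0,"z":0.2,"wx":0,"wy":0,"wz":0,"hand":1}]' 40
python3 go.py 594.2 -62.5 58 -2
python3 - <<'E'
from h import *; from plant import r
d=r.read_camera("top")
for t in tops(d,(440,680,-130,130),65,88): print(*t)
E
```

```text
time_s: 9.15
eef_pos: [591.4, -61.9, 55.7]
eef_rot: [0.725, 0.688, -0.002, -0.002]
contact_force: [-0.8, 0.1, 0.1]
grip_width: 85.4
gripper_force: 0.0
t 9.15 pos [591.4 -61.9  55.7] yaw_y deg -2.98 tilt [-0.006  0.001 -1.   ] F [-0.8  0.1  0.1] w 85.4
wz -0.0171
shift cm [-0.04  0.28 -0.23]
[600.   52.4] 79.0 [70.9 56.1] 86.3 [220 146] [57. 87. 62.]
```

```bash
python3 -m crank '[{"x":0,"y":0,"z":0,"wx":0,"wy":0,"wz":0,"hand":1},{"x":0,"y":0,"z":0,"wx":0,"wy":0,"wz":0,"hand":0},{"x":0,"y":0,"z":0,"wx":0,"wy":0,"wz":0,"hand":0},{"x":0,"y":0,"z":0,"wx":0,"wy":0,"wz":0,"hand":0},{"x":0,"y":0,"z":0,"wx":0,"wy":0,"wz":0,"hand":0},{"x":0,"y":0,"z":0,"wx":0,"wy":0,"wz":0,"hand":0},{"x":0,"y":0,"z":0,"wx":0,"wy":0,"wz":0,"hand":0},{"x":0,"y":0,"z":0,"wx":0,"wy":0,"wz":0,"hand":0},{"x":0,"y":0,"z":0,"wx":0,"wy":0,"wz":0,"hand":0}]' 40
python3 go.py 594.2 -62.5 58 -2
python3 -m crank '[{"x":0,"y":0,"z":-0.5,"wx":0,"wy":0,"wz":0,"hand":0},{"x":0,"y":0,"z":-1,"wx":0,"wy":0,"wz":0,"hand":0},{"x":0,"y":0,"z":-1.5,"wx":0,"wy":0,"wz":0,"hand":0},{"x":0,"y":0,"z":-2,"wx":0,"wy":0,"wz":0,"hand":0},{"x":0,"y":0,"z":-2,"wx":0,"wy":0,"wz":0,"hand":0},{"x":0,"y":0,"z":-2,"wx":0,"wy":0,"wz":0,"hand":0},{"x":0,"y":0,"z":-1,"wx":0,"wy":0,"wz":0,"hand":0},{"x":0,"y":0,"z":0,"wx":0,"wy":0,"wz":0,"hand":0}]' 40
python3 go.py 489.7 57.6 58 -2.8
```

```text
time_s: 10.1
eef_pos: [596.0, -62.4, 59.8]
eef_rot: [0.725, 0.688, 0.001, 0.001]
contact_force: [0.6, -0.9, 6.2]
grip_width: 55.5
gripper_force: 43.5
t 10.1 pos [596.  -62.4  59.8] yaw_y deg -2.98 tilt [ 0.003 -0.    -1.   ] F [ 0.6 -0.9  6.2] w 55.5
wz -0.0171
shift cm [-0.02 -0.18  0.18]
time_s: 10.9
eef_pos: [595.4, -62.3, 159.9]
eef_rot: [0.725, 0.688, 0.001, 0.001]
contact_force: [0.0, 0.2, -2.5]
grip_width: 55.9
gripper_force: 42.9
t 10.9 pos [595.4 -62.3 159.9] yaw_y deg -2.98 tilt [ 0.003 -0.    -1.   ] F [ 0.   0.2 -2.5] w 55.9
wz -0.0031
shift cm [ 11.43 -11.21  10.16]
```

```bash
python3 -m crank '[{"x":1,"y":-1,"z":0,"wx":0,"wy":0,"wz":0,"hand":0},{"x":1.6,"y":-1.6,"z":0,"wx":0,"wy":0,"wz":0,"hand":0},{"x":2,"y":-2,"z":0,"wx":0,"wy":0,"wz":0,"hand":0},{"x":2,"y":-2,"z":0,"wx":0,"wy":0,"wz":0,"hand":0},{"x":2,"y":-2,"z":0,"wx":0,"wy":0,"wz":0,"hand":0},{"x":1.6,"y":-1.6,"z":0,"wx":0,"wy":0,"wz":0,"hand":0},{"x":1.2,"y":-1,"z":0,"wx":0,"wy":0,"wz":0,"hand":0},{"x":0,"y":0,"z":0,"wx":0,"wy":0,"wz":0,"hand":0},{"x":0,"y":0,"z":0,"wx":0,"wy":0,"wz":0,"hand":0}]' 40
python3 go.py 489.7 57.6 60 -2.8
```

```text
time_s: 11.8
eef_pos: [488.4, 57.6, 158.0]
eef_rot: [0.725, 0.689, -0.0, 0.0]
contact_force: [0.3, -0.4, -2.6]
grip_width: 55.6
gripper_force: 43.1
t 11.8 pos [488.4  57.6 158. ] yaw_y deg -2.93 tilt [-0.    -0.001 -1.   ] F [ 0.3 -0.4 -2.6] w 55.6
wz -0.0024
shift cm [0.01 0.13 9.8 ]
```

```bash
python3 -m crank '[{"x":0,"y":0.1,"z":1.5,"wx":0,"wy":0,"wz":0,"hand":0},{"x":0,"y":0,"z":2,"wx":0,"wy":0,"wz":0,"hand":0},{"x":0,"y":0,"z":2,"wx":0,"wy":0,"wz":0,"hand":0},{"x":0,"y":0,"z":1.5,"wx":0,"wy":0,"wz":0,"hand":0},{"x":0,"y":0,"z":1,"wx":0,"wy":0,"wz":0,"hand":0},{"x":0,"y":0,"z":0.8,"wx":0,"wy":0,"wz":0,"hand":0},{"x":0,"y":0,"z":0.5,"wx":0,"wy":0,"wz":0,"hand":0},{"x":0,"y":0,"z":0.3,"wx":0,"wy":0,"wz":0,"hand":0},{"x":0,"y":0,"z":0.2,"wx":0,"wy":0,"wz":0,"hand":0},{"x":0,"y":0,"z":0.1,"wx":0,"wy":0,"wz":0,"hand":0}]' 40
python3 go.py 489.7 57.6 60 -2.8
```

```text
time_s: 12.8
eef_pos: [489.9, 57.4, 59.8]
eef_rot: [0.725, 0.689, 0.0, 0.0]
contact_force: [-2.9, -0.4, 9.5]
grip_width: 55.5
gripper_force: 44.0
t 12.8 pos [489.9  57.4  59.8] yaw_y deg -2.98 tilt [ 0.001  0.    -1.   ] F [-2.9 -0.4  9.5] w 55.5
wz -0.0031
shift cm [ 0.02 -0.02 -0.02]
```

```bash
python3 -m crank '[{"x":0,"y":0,"z":0,"wx":0,"wy":0,"wz":0,"hand":0.5},{"x":0,"y":0,"z":0,"wx":0,"wy":0,"wz":0,"hand":1},{"x":0,"y":0,"z":0,"wx":0,"wy":0,"wz":0,"hand":1},{"x":0,"y":0,"z":0,"wx":0,"wy":0,"wz":0,"hand":1},{"x":0,"y":0,"z":0,"wx":0,"wy":0,"wz":0,"hand":1},{"x":0,"y":0,"z":-2,"wx":0,"wy":0,"wz":0,"hand":1},{"x":0,"y":0,"z":-2,"wx":0,"wy":0,"wz":0,"hand":1},{"x":0,"y":0,"z":-2,"wx":0,"wy":0,"wz":0,"hand":1},{"x":0,"y":0,"z":-2,"wx":0,"wy":0,"wz":0,"hand":1},{"x":0,"y":0,"z":0,"wx":0,"wy":0,"wz":0,"hand":1}]' 40
python3 go.py 600.2 49.6 58 -3
```

```text
time_s: 13.8
eef_pos: [491.8, 57.6, 141.9]
eef_rot: [0.725, 0.688, 0.002, 0.002]
contact_force: [0.7, 0.2, 0.3]
grip_width: 85.5
gripper_force: 0.0
t 13.8 pos [491.8  57.6 141.9] yaw_y deg -2.98 tilt [ 0.006  0.001 -1.   ] F [0.7 0.2 0.3] w 85.5
wz 0.0003
shift cm [-0.24 10.83  8.44]
```

```bash
python3 -m crank '[{"x":-0.2,"y":2.5,"z":0,"wx":0,"wy":0,"wz":0,"hand":1},{"x":0,"y":2.5,"z":0,"wx":0,"wy":0,"wz":0,"hand":1},{"x":0,"y":2.5,"z":0,"wx":0,"wy":0,"wz":0,"hand":1},{"x":0,"y":2.4,"z":0,"wx":0,"wy":0,"wz":0,"hand":1},{"x":0,"y":1,"z":0,"wx":0,"wy":0,"wz":0,"hand":1},{"x":0,"y":0,"z":2,"wx":0,"wy":0,"wz":0,"hand":1},{"x":0,"y":0,"z":2,"wx":0,"wy":0,"wz":0,"hand":1},{"x":0,"y":0,"z":2,"wx":0,"wy":0,"wz":0,"hand":1},{"x":0,"y":0,"z":2,"wx":0,"wy":0,"wz":0,"hand":1},{"x":0,"y":0,"z":0.2,"wx":0,"wy":0,"wz":0,"hand":1}]' 40 | head -2
python3 go.py 600.2 49.6 58 -3
python3 -m crank '[{"x":0,"y":0,"z":0,"wx":0,"wy":0,"wz":0,"hand":1},{"x":0,"y":0,"z":0,"wx":0,"wy":0,"wz":0,"hand":0},{"x":0,"y":0,"z":0,"wx":0,"wy":0,"wz":0,"hand":0},{"x":0,"y":0,"z":0,"wx":0,"wy":0,"wz":0,"hand":0},{"x":0,"y":0,"z":0,"wx":0,"wy":0,"wz":0,"hand":0},{"x":0,"y":0,"z":0,"wx":0,"wy":0,"wz":0,"hand":0},{"x":0,"y":0,"z":0,"wx":0,"wy":0,"wz":0,"hand":0},{"x":0,"y":0,"z":0,"wx":0,"wy":0,"wz":0,"hand":0},{"x":0,"y":0,"z":0,"wx":0,"wy":0,"wz":0,"hand":0}]' 40 | head -1
python3 go.py 600.2 49.6 58 -3
```

```text
time_s: 14.8
eef_pos: [594.9, 49.5, 54.1]
t 14.8 pos [594.9  49.5  54.1] yaw_y deg -2.97 tilt [-0.007 -0.001 -1.   ] F [-0.5  0.9  0.7] w 85.1
wz 0.0005
shift cm [ 0.04  0.53 -0.4 ]
time_s: 15.7
t 15.7 pos [600.1  49.8  58.9] yaw_y deg -2.98 tilt [ 0.004  0.    -1.   ] F [ 1.  -0.   6.4] w 55.6
wz 0.0004
shift cm [-0.02  0.01  0.09]
```

```bash
python3 -m crank '[{"x":0,"y":0,"z":-0.5,"wx":0,"wy":0,"wz":0,"hand":0},{"x":0,"y":0,"z":-1,"wx":0,"wy":0,"wz":0,"hand":0},{"x":0,"y":0,"z":-2,"wx":0,"wy":0,"wz":0,"hand":0},{"x":0,"y":0,"z":-1.5,"wx":0,"wy":0,"wz":0,"hand":0},{"x":-1.4,"y":0,"z":0,"wx":0,"wy":0,"wz":0,"hand":0},{"x":-2.5,"y":0,"z":0,"wx":0,"wy":0,"wz":0,"hand":0},{"x":-2.5,"y":0,"z":0,"wx":0,"wy":0,"wz":0,"hand":0},{"x":-2.5,"y":0.1,"z":0,"wx":0,"wy":0,"wz":0,"hand":0},{"x":-1.5,"y":0,"z":0,"wx":0,"wy":0,"wz":0,"hand":0},{"x":-0.5,"y":0,"z":0,"wx":0,"wy":0,"wz":0,"hand":0}]' 40|head -1
python3 -m crank '[{"x":0,"y":0,"z":0,"wx":0,"wy":0,"wz":0,"hand":0},{"x":0,"y":0,"z":0,"wx":0,"wy":0,"wz":0,"hand":0}]' 40 | head -1
python3 go.py 596 -59.3 59 -2.8
```

```text
time_s: 16.7
time_s: 16.9
t 16.9 pos [593.5 -58.6 107.1] yaw_y deg -2.95 tilt [-0.001  0.001 -1.   ] F [-1.   0.1 -1.5] w 55.8
wz -0.0027
shift cm [-0.06  0.26  4.81]
```

```bash
python3 -m crank '[{"x":0,"y":0.2,"z":1,"wx":0,"wy":0,"wz":0,"hand":0},{"x":0,"y":0,"z":1,"wx":0,"wy":0,"wz":0,"hand":0},{"x":0,"y":0,"z":1,"wx":0,"wy":0,"wz":0,"hand":0},{"x":0,"y":0,"z":0.8,"wx":0,"wy":0,"wz":0,"hand":0},{"x":0,"y":0,"z":0.4,"wx":0,"wy":0,"wz":0,"hand":0},{"x":0,"y":0,"z":0.3,"wx":0,"wy":0,"wz":0,"hand":0},{"x":0,"y":0,"z":0.2,"wx":0,"wy":0,"wz":0,"hand":0},{"x":0,"y":0,"z":0.1,"wx":0,"wy":0,"wz":0,"hand":0},{"x":0,"y":0,"z":0.1,"wx":0,"wy":0,"wz":0,"hand":0},{"x":0,"y":0,"z":0,"wx":0,"wy":0,"wz":0,"hand":0}]' 40|head -1
python3 go.py 596 -59.3 59 -2.8
```

```text
time_s: 17.9
t 17.9 pos [596.  -59.4  58.9] yaw_y deg -2.98 tilt [ 0.001 -0.    -1.   ] F [-0.9 -0.3 -0.1] w 55.8
wz -0.0032
shift cm [ 0.01  0.   -0.01]
```

```bash
python3 -m crank '[{"x":0,"y":0,"z":0.1,"wx":0,"wy":0,"wz":0,"hand":0.5},{"x":0,"y":0,"z":0,"wx":0,"wy":0,"wz":0,"hand":1},{"x":0,"y":0,"z":0,"wx":0,"wy":0,"wz":0,"hand":1},{"x":0,"y":0,"z":0,"wx":0,"wy":0,"wz":0,"hand":1},{"x":0,"y":0,"z":0,"wx":0,"wy":0,"wz":0,"hand":1},{"x":0,"y":0,"z":-2,"wx":0,"wy":0,"wz":0,"hand":1},{"x":0,"y":0,"z":-2,"wx":0,"wy":0,"wz":0,"hand":1},{"x":0,"y":0,"z":-2,"wx":0,"wy":0,"wz":0,"hand":1},{"x":0,"y":0,"z":-2,"wx":0,"wy":0,"wz":0,"hand":1},{"x":0,"y":0,"z":0,"wx":0,"wy":0,"wz":0,"hand":1}]' 40|head -1
python3 go.py 485 -54 58 -3
python3 - <<'E'
from h import *; from plant import r
d=r.read_camera("top")
for t in tops(d,(440,680,-130,130),70,88): print(*t)
d=r.read_camera("scene")
for t in tops(d,(440,680,-130,130),70,88): print(*t)
cv2.imwrite("pics/s2.png",cv2.resize(d["img"][130:280,190:390,::-1],(800,600),interpolation=cv2.INTER_CUBIC))
E
```

```text
time_s: 18.9
t 18.9 pos [597.9 -59.5 140.2] yaw_y deg -2.98 tilt [ 0.006 -0.001 -1.   ] F [0.7 0.1 0.2] w 85.0
wz 0.0004
shift cm [ -0.04 -11.35   8.15]
[488.6  79.3] 79.0 [33.8 55.5] 85.3 [210 188] [ 47.  63. 104.]
[485.5 -53.4] 80.5 [77.3 58.2] 85.7 [246 193] [89. 78. 43.]
[596.5 -59.3] 80.4 [77.5 56.8] 87.1 [282 218] [46. 60. 40.]
```

View pics/s2.png

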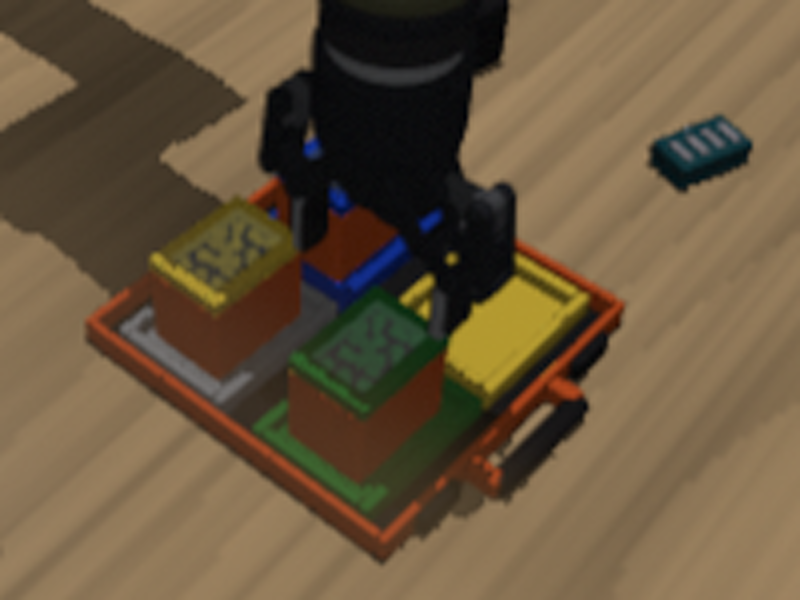

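The green cup (370,380) stands centred in the green bay, and blue is in the blue bay behind the gripper. Yellow waits in grey (225,270), and the yellow bay (510,330) is empty. I fetch the yellow cup.

```bash
python3 -m crank '[{"x":0,"y":-2.5,"z":0,"wx":0,"wy":0,"wz":0,"hand":1},{"x":0,"y":-2.5,"z":0,"wx":0,"wy":0,"wz":0,"hand":1},{"x":0,"y":-2.5,"z":0,"wx":0,"wy":0,"wz":0,"hand":1},{"x":0,"y":-2.4,"z":0,"wx":0,"wy":0,"wz":0,"hand":1},{"x":0,"y":-1.2,"z":0,"wx":0,"wy":0,"wz":0,"hand":1},{"x":0,"y":0,"z":2,"wx":0,"wy":0,"wz":0,"hand":1},{"x":0,"y":0,"z":2,"wx":0,"wy":0,"wz":0,"hand":1},{"x":0,"y":0,"z":2,"wx":0,"wy":0,"wz":0,"hand":1},{"x":0,"y":0,"z":2,"wx":0,"wy":0,"wz":0,"hand":1},{"x":0,"y":0,"z":0.1,"wx":0,"wy":0,"wz":0,"hand":1}]' 40 | head -2
python3 -m crank '[{"x":0,"y":0,"z":0,"wx":0,"wy":0,"wz":0,"hand":1},{"x":0,"y":0,"z":0,"wx":0,"wy":0,"wz":0,"hand":0},{"x":0,"y":0,"z":0,"wx":0,"wy":0,"wz":0,"hand":0},{"x":0,"y":0,"z":0,"wx":0,"wy":0,"wz":0,"hand":0},{"x":0,"y":0,"z":0,"wx":0,"wy":0,"wz":0,"hand":0},{"x":0,"y":0,"z":0,"wx":0,"wy":0,"wz":0,"hand":0},{"x":0,"y":0,"z":0,"wx":0,"wy":0,"wz":0,"hand":0},{"x":0,"y":0,"z":0,"wx":0,"wy":0,"wz":0,"hand":0},{"x":0,"y":0,"z":0,"wx":0,"wy":0,"wz":0,"hand":0}]' 40 | head -1
python3 go.py 485 -54 58 -3
python3 -m crank '[{"x":0,"y":0,"z":-0.5,"wx":0,"wy":0,"wz":0,"hand":0},{"x":0,"y":0,"z":-1,"wx":0,"wy":0,"wz":0,"hand":0},{"x":0,"y":0,"z":-1.5,"wx":0,"wy":0,"wz":0,"hand":0},{"x":0,"y":0,"z":-2,"wx":0,"wy":0,"wz":0,"hand":0},{"x":0,"y":0,"z":-2,"wx":0,"wy":0,"wz":0,"hand":0},{"x":0,"y":0,"z":-2,"wx":0,"wy":0,"wz":0,"hand":0},{"x":0,"y":0,"z":-1,"wx":0,"wy":0,"wz":0,"hand":0},{"x":0,"y":0,"z":0,"wx":0,"wy":0,"wz":0,"hand":0}]' 40|head -1
python3 go.py 601.5 52.6 59 -2.8
```

```text
time_s: 20.0
eef_pos: [482.6, -53.3, 53.6]
time_s: 20.9
t 20.9 pos [485.9 -53.7  57.4] yaw_y deg -2.98 tilt [ 0.002 -0.    -1.   ] F [ 0.4 -0.3  6. ] w 55.4
wz 0.0003
shift cm [-0.04 -0.09 -0.06]
time_s: 21.7
t 21.7 pos [485.8 -53.6 157.8] yaw_y deg -2.98 tilt [ 0.003 -0.    -1.   ] F [-0.4 -0.1 -2.8] w 55.7
wz -0.0032
shift cm [11.21 10.97  9.91]
```

```bash
python3 -m crank '[{"x":1,"y":1,"z":0,"wx":0,"wy":0,"wz":0,"hand":0},{"x":1.6,"y":1.6,"z":0,"wx":0,"wy":0,"wz":0,"hand":0},{"x":2,"y":2,"z":0,"wx":0,"wy":0,"wz":0,"hand":0},{"x":2,"y":2,"z":0,"wx":0,"wy":0,"wz":0,"hand":0},{"x":2,"y":2,"z":0,"wx":0,"wy":0,"wz":0,"hand":0},{"x":1.6,"y":1.6,"z":0,"wx":0,"wy":0,"wz":0,"hand":0},{"x":1,"y":0.9,"z":0,"wx":0,"wy":0,"wz":0,"hand":0},{"x":0,"y":0,"z":0,"wx":0,"wy":0,"wz":0,"hand":0},{"x":0,"y":0,"z":0,"wx":0,"wy":0,"wz":0,"hand":0}]' 40|head -1
python3 go.py 601.5 52.6 57.6 -2.8
```

```text
time_s: 22.6
t 22.6 pos [600.4  52.5 155.2] yaw_y deg -2.96 tilt [-0.003 -0.001 -1.   ] F [-0.1 -1.3 -1.8] w 55.3
wz -0.0028
shift cm [0.03 0.13 9.76]
```

```bash
python3 -m crank '[{"x":0,"y":0.1,"z":1.5,"wx":0,"wy":0,"wz":0,"hand":0},{"x":0,"y":0,"z":2,"wx":0,"wy":0,"wz":0,"hand":0},{"x":0,"y":0,"z":2,"wx":0,"wy":0,"wz":0,"hand":0},{"x":0,"y":0,"z":1.5,"wx":0,"wy":0,"wz":0,"hand":0},{"x":0,"y":0,"z":1,"wx":0,"wy":0,"wz":0,"hand":0},{"x":0,"y":0,"z":0.8,"wx":0,"wy":0,"wz":0,"hand":0},{"x":0,"y":0,"z":0.5,"wx":0,"wy":0,"wz":0,"hand":0},{"x":0,"y":0,"z":0.3,"wx":0,"wy":0,"wz":0,"hand":0},{"x":0,"y":0,"z":0.2,"wx":0,"wy":0,"wz":0,"hand":0},{"x":0,"y":0,"z":0.1,"wx":0,"wy":0,"wz":0,"hand":0}]' 40|head -1
python3 go.py 601.5 52.6 57.6 -2.8
```

```text
time_s: 23.6
t 23.6 pos [602.9  52.5  57.6] yaw_y deg -2.98 tilt [ 0.001  0.    -1.   ] F [-0.6 -1.1 -3.2] w 55.8
wz -0.0031
shift cm [-0.   -0.14  0.  ]
```

```bash
python3 -m crank '[{"x":0,"y":0,"z":0.1,"wx":0,"wy":0,"wz":0,"hand":0},{"x":0,"y":0,"z":0,"wx":0,"wy":0,"wz":0,"hand":0.5},{"x":0,"y":0,"z":0,"wx":0,"wy":0,"wz":0,"hand":1},{"x":0,"y":0,"z":0,"wx":0,"wy":0,"wz":0,"hand":1},{"x":0,"y":0,"z":0,"wx":0,"wy":0,"wz":0,"hand":1},{"x":0,"y":0,"z":-2,"wx":0,"wy":0,"wz":0,"hand":1},{"x":0,"y":0,"z":-3,"wx":0,"wy":0,"wz":0,"hand":1},{"x":0,"y":0,"z":-3,"wx":0,"wy":0,"wz":0,"hand":1},{"x":0,"y":0,"z":-3,"wx":0,"wy":0,"wz":0,"hand":1},{"x":0,"y":0,"z":0,"wx":0,"wy":0,"wz":0,"hand":1}]' 40|head -1
python3 go.py 448 -281.6 150 -23.8
```

```text
time_s: 24.6
t 24.6 pos [605.7  52.8 171.1] yaw_y deg -2.98 tilt [ 0.009  0.001 -1.   ] F [ 0.8  0.4 -0.2] w 84.7
wz 0.3634
shift cm [-34.21 -14.03   1.94]
```

```bash
python3 -m crank '[{"x":-2.5,"y":-1,"z":0,"wx":0,"wy":0,"wz":0,"hand":1},{"x":-3,"y":-1.2,"z":0,"wx":0,"wy":0,"wz":0,"hand":1},{"x":-3,"y":-1.2,"z":0,"wx":0,"wy":0,"wz":0,"hand":1},{"x":-3,"y":-1.2,"z":0,"wx":0,"wy":0,"wz":0,"hand":1},{"x":-3,"y":-1.2,"z":0,"wx":0,"wy":0,"wz":0,"hand":1},{"x":-3,"y":-1.2,"z":0,"wx":0,"wy":0,"wz":0,"hand":1},{"x":-3,"y":-1.2,"z":0,"wx":0,"wy":0,"wz":0,"hand":1},{"x":-3,"y":-1.2,"z":0,"wx":0,"wy":0,"wz":0,"hand":1},{"x":-3,"y":-1.2,"z":0,"wx":0,"wy":0,"wz":0,"hand":1},{"x":-3,"y":-1.2,"z":0,"wx":0,"wy":0,"wz":0,"hand":1}]' |head -1
python3 -m crank '[{"x":-3,"y":-1.2,"z":0,"wx":0,"wy":0,"wz":0,"hand":1},{"x":-1.7,"y":-1,"z":0,"wx":0,"wy":0,"wz":0,"hand":1},{"x":0,"y":0,"z":1,"wx":0,"wy":0,"wz":0.091,"hand":1},{"x":0,"y":0,"z":1,"wx":0,"wy":0,"wz":0.091,"hand":1},{"x":0,"y":0,"z":0,"wx":0,"wy":0,"wz":0.091,"hand":1},{"x":0,"y":0,"z":0,"wx":0,"wy":0,"wz":0.091,"hand":1},{"x":0,"y":0,"z":0,"wx":0,"wy":0,"wz":0,"hand":1},{"x":0,"y":0,"z":0,"wx":0,"wy":0,"wz":0,"hand":1}]' |head -1
python3 go.py 448 -281.6 49 -23.8
python3 - <<'E'
from h import *; from plant import r
d=r.read_camera("top")
for t in tops(d,(440,680,-130,130),70,88): print(*t)
E
```

```text
time_s: 25.6
time_s: 26.4
t 26.4 pos [ 444.7 -281.6  145.8] yaw_y deg -23.73 tilt [-0.001  0.    -1.   ] F [ 0.2 -0.1 -0.2] w 85.6
wz 0.0013
shift cm [0.13 0.31 9.68]
[600.5  53.1] 79.0 [76.5 56.5] 86.4 [220 145] [126. 118.  55.]
[594.2 -59.3] 79.0 [75.7 56.9] 87.6 [263 148] [50. 90. 60.]
[487.8  57.6] 79.0 [76.1 56. ] 87.5 [218 188] [ 49.   65.  110.5]
```

All three cups sit in their own bays within about 2 mm. Now the foam.

```bash
python3 -m crank '[{"x":0.1,"y":0.3,"z":1.5,"wx":0,"wy":0,"wz":0,"hand":1},{"x":0,"y":0,"z":2,"wx":0,"wy":0,"wz":0,"hand":1},{"x":0,"y":0,"z":2,"wx":0,"wy":0,"wz":0,"hand":1},{"x":0,"y":0,"z":2,"wx":0,"wy":0,"wz":0,"hand":1},{"x":0,"y":0,"z":1.5,"wx":0,"wy":0,"wz":0,"hand":1},{"x":0,"y":0,"z":0.6,"wx":0,"wy":0,"wz":0,"hand":1},{"x":0,"y":0,"z":0,"wx":0,"wy":0,"wz":0,"hand":1},{"x":0,"y":0,"z":0,"wx":0,"wy":0,"wz":0,"hand":1}]' |head -1
python3 go.py 448 -281.6 49 -23.8
python3 -m crank '[{"x":0,"y":0,"z":0,"wx":0,"wy":0,"wz":0,"hand":0},{"x":0,"y":0,"z":0,"wx":0,"wy":0,"wz":0,"hand":0},{"x":0,"y":0,"z":0,"wx":0,"wy":0,"wz":0,"hand":0},{"x":0,"y":0,"z":0,"wx":0,"wy":0,"wz":0,"hand":0},{"x":0,"y":0,"z":0,"wx":0,"wy":0,"wz":0,"hand":0},{"x":0,"y":0,"z":0,"wx":0,"wy":0,"wz":0,"hand":0},{"x":0,"y":0,"z":0,"wx":0,"wy":0,"wz":0,"hand":0},{"x":0,"y":0,"z":0,"wx":0,"wy":0,"wz":0,"hand":0},{"x":0,"y":0,"z":0,"wx":0,"wy":0,"wz":0,"hand":0}]' 30
python3 go.py 448 -281.6 49 -23.8
```

```text
time_s: 27.25
t 27.25 pos [ 448.5 -282.3   50.9] yaw_y deg -23.81 tilt [ 0.001 -0.001 -1.   ] F [ 0.3  0.9 -0.3] w 85.4
wz -0.0002
shift cm [ 0.05 -0.08  0.19]
time_s: 28.15
eef_pos: [448.7, -282.5, 51.2]
eef_rot: [0.838, 0.546, 0.0, 0.001]
contact_force: [0.9, 0.3, 6.1]
grip_width: 55.6
gripper_force: 32.5
t 28.15 pos [ 448.7 -282.5   51.2] yaw_y deg -23.84 tilt [ 0.002 -0.001 -1.   ] F [0.9 0.3 6.1] w 55.6
wz -0.0006
shift cm [ 0.05 -0.1   0.22]
```

```bash
python3 -m crank '[{"x":0,"y":0,"z":-0.5,"wx":0,"wy":0,"wz":0,"hand":0},{"x":0,"y":0,"z":-1.5,"wx":0,"wy":0,"wz":0,"hand":0},{"x":0,"y":0,"z":-2,"wx":0,"wy":0,"wz":0,"hand":0},{"x":0,"y":0,"z":-2,"wx":0,"wy":0,"wz":0,"hand":0},{"x":0,"y":0,"z":-2,"wx":0,"wy":0,"wz":-0.061,"hand":0},{"x":0,"y":0,"z":-1,"wx":0,"wy":0,"wz":-0.076,"hand":0},{"x":0,"y":0,"z":-1,"wx":0,"wy":0,"wz":-0.08,"hand":0},{"x":0,"y":0,"z":0,"wx":0,"wy":0,"wz":-0.08,"hand":0},{"x":0,"y":0,"z":0,"wx":0,"wy":0,"wz":-0.07,"hand":0},{"x":0,"y":0,"z":0,"wx":0,"wy":0,"wz":0,"hand":0}]' |head -1
python3 go.py 484.6 -54.5 60.2 -2.8
```

```text
time_s: 29.15
t 29.15 pos [ 447.7 -281.9  150.3] yaw_y deg -2.82 tilt [-0.  0. -1.] F [ 0.  -0.4 -0.3] w 55.5
wz -0.0003
shift cm [22.89  2.57  9.01]
```

```bash
python3 -m crank '[{"x":1.5,"y":0.2,"z":0,"wx":0,"wy":0,"wz":0,"hand":0},{"x":3,"y":0.3,"z":0,"wx":0,"wy":0,"wz":0,"hand":0},{"x":3,"y":0.4,"z":0,"wx":0,"wy":0,"wz":0,"hand":0},{"x":3,"y":0.4,"z":0,"wx":0,"wy":0,"wz":0,"hand":0},{"x":3,"y":0.4,"z":0,"wx":0,"wy":0,"wz":0,"hand":0},{"x":3,"y":0.4,"z":0,"wx":0,"wy":0,"wz":0,"hand":0},{"x":3,"y":0.3,"z":0,"wx":0,"wy":0,"wz":0,"hand":0},{"x":2.4,"y":0.2,"z":0,"wx":0,"wy":0,"wz":0,"hand":0},{"x":1,"y":0,"z":0,"wx":0,"wy":0,"wz":0,"hand":0},{"x":0,"y":0,"z":0,"wx":0,"wy":0,"wz":0,"hand":0}]' |head -1
python3 -m crank '[{"x":0,"y":0,"z":1,"wx":0,"wy":0,"wz":0,"hand":0},{"x":0,"y":0,"z":2,"wx":0,"wy":0,"wz":0,"hand":0},{"x":0,"y":0,"z":1,"wx":0,"wy":0,"wz":0,"hand":0},{"x":0,"y":0,"z":0,"wx":0,"wy":0,"wz":0,"hand":0},{"x":0,"y":0,"z":0,"wx":0,"wy":0,"wz":0,"hand":0}]' |head -1
python3 go.py 484.6 -54.5 60.2 -2.8
```

```text
time_s: 30.15
time_s: 30.65
t 30.65 pos [484.9 -55.2 110.1] yaw_y deg -2.88 tilt [-0.001  0.    -1.   ] F [ 0.3 -0.3 -0.4] w 55.5
wz -0.0014
shift cm [ 0.07 -0.03  4.99]
```

```bash
python3 -m crank '[{"x":0,"y":0,"z":1,"wx":0,"wy":0,"wz":0,"hand":0},{"x":0,"y":0,"z":1,"wx":0,"wy":0,"wz":0,"hand":0},{"x":0,"y":0,"z":1,"wx":0,"wy":0,"wz":0,"hand":0},{"x":0,"y":0,"z":0.8,"wx":0,"wy":0,"wz":0,"hand":0},{"x":0,"y":0,"z":0.5,"wx":0,"wy":0,"wz":0,"hand":0},{"x":0,"y":0,"z":0.3,"wx":0,"wy":0,"wz":0,"hand":0},{"x":0,"y":0,"z":0.2,"wx":0,"wy":0,"wz":0,"hand":0},{"x":0,"y":0,"z":0.1,"wx":0,"wy":0,"wz":0,"hand":0},{"x":0,"y":0,"z":0.1,"wx":0,"wy":0,"wz":0,"hand":0},{"x":0,"y":0,"z":0,"wx":0,"wy":0,"wz":0,"hand":0}]' |head -1
python3 go.py 484.6 -54.5 60.2 -2.8
```

```text
time_s: 31.65
t 31.65 pos [485.4 -54.6  60.4] yaw_y deg -2.81 tilt [ 0. -0. -1.] F [ 0.4  0.3 -0.6] w 55.8
wz -0.0001
shift cm [ 0.01 -0.08  0.02]
```

Down 1–2 mm more, release, rise and retreat clear of the view.

```bash
python3 -m crank '[{"x":0,"y":0,"z":0.1,"wx":0,"wy":0,"wz":0,"hand":0},{"x":0,"y":0,"z":0,"wx":0,"wy":0,"wz":0,"hand":0.5},{"x":0,"y":0,"z":0,"wx":0,"wy":0,"wz":0,"hand":1},{"x":0,"y":0,"z":0,"wx":0,"wy":0,"wz":0,"hand":1},{"x":0,"y":0,"z":0,"wx":0,"wy":0,"wz":0,"hand":1},{"x":0,"y":0,"z":-2,"wx":0,"wy":0,"wz":0,"hand":1},{"x":0,"y":0,"z":-3,"wx":0,"wy":0,"wz":0,"hand":1},{"x":0,"y":0,"z":-3,"wx":0,"wy":0,"wz":0,"hand":1},{"x":0,"y":0,"z":-4,"wx":0,"wy":0,"wz":0,"hand":1},{"x":0,"y":0,"z":-3,"wx":0,"wy":0,"wz":0,"hand":1}]' |head -1
python3 -m crank '[{"x":-2,"y":-1,"z":0,"wx":0,"wy":0,"wz":0,"hand":1},{"x":-3,"y":-1,"z":0,"wx":0,"wy":0,"wz":0,"hand":1},{"x":-3,"y":-1,"z":0,"wx":0,"wy":0,"wz":0,"hand":1},{"x":-3,"y":-1,"z":0,"wx":0,"wy":0,"wz":0,"hand":1},{"x":-3,"y":-1,"z":0,"wx":0,"wy":0,"wz":0,"hand":1},{"x":-3,"y":-1,"z":0,"wx":0,"wy":0,"wz":0,"hand":1},{"x":-3,"y":-1,"z":0,"wx":0,"wy":0,"wz":0,"hand":1},{"x":-2,"y":0,"z":0,"wx":0,"wy":0,"wz":0,"hand":1},{"x":0,"y":0,"z":0,"wx":0,"wy":0,"wz":0,"hand":1},{"x":0,"y":0,"z":0,"wx":0,"wy":0,"wz":0,"hand":1}]'
python3 - <<'E'
from h import *; from plant import r
d=r.read_camera("top")
for t in tops(d,(440,680,-130,130),70,88): print(*t)
for t in tops(d,(400,680,230,330),12,88): print(*t)
cv2.imwrite("pics/t3.png",cv2.resize(d["img"][110:230,110:330,::-1],(770,420),interpolation=cv2.INTER_CUBIC))
E
```

```text
time_s: 32.65
time_s: 33.65
eef_pos: [404.3, -270.8, 209.1]
eef_rot: [0.725, 0.689, 0.0, -0.0]
contact_force: [0.4, 0.2, -0.6]
grip_width: 85.3
gripper_force: 0.0
[600.5  53. ] 79.2 [76.2 56.7] 86.8 [220 145] [123. 114.  54.]
[594.  -59.3] 79.1 [75.6 57.2] 87.3 [263 148] [48.5 87.  58. ]
[487.8  57.5] 79.2 [76.2 56. ] 87.8 [218 188] [ 48.  63. 107.]
[483.7 -53.2] 79.1 [75.4 55.8] 87.2 [261 190] [176. 174. 177.]
[630.3 280.9] 21.7 [64.6 37.6] 67.9 [139 139] [65. 80. 84.]
[428.7 281.6] 60.0 [35.3 64.6] 73.6 [135 212] [40.5 36.  36. ]
```

View pics/t3.png

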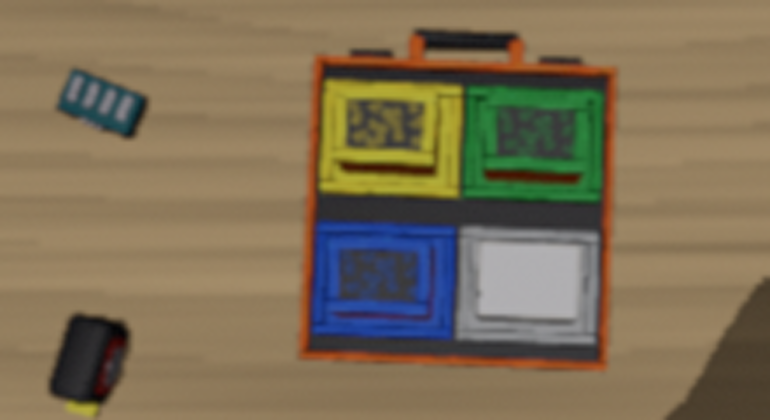

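Each cup is in the bay of its own colour: yellow (390,130), green (535,130), blue (380,275). The foam is in grey (530,280). All tops are at 79 mm, and the bit box (100,100) and tape measure (90,360) haven't moved.

```bash
python3 -c "
from plant import r
print(r.sign_off())"
```

```text
the job is handed in; nothing more can be done
None
```

The job is handed in at about 34 s: each cup stands flat in its own colour's bay, the large foam block fills the grey bay, all within about 2 mm of centre by the last picture, and the tape measure and bit box are where they started.

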